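# Lay the slide case down and stow it snugly in its corner

## Task

Tip the tall wooden slide case over onto its broad side, away from its lid and towards the end stop, by pushing it high up, so that it lies on the grey tray with the lid on top. Then push it along the tray and press it home against the end stop, and after that push it sideways and press it home against the side fence: each time a firm but gentle press of about 10 N (measured beyond what it takes to slide the case) for half a second, never more than 18 N on the case, so that in the end it rests flush in the corner, touching both. Do not lift the case, leave the other things alone, and let go at the end.

Things in the scene. Friction and masses are not known exactly. Their poses are not given: they have to be found in the camera images.
- case_mid (a point): Centre of the slide case, a hard loose plywood box 88 (its x) x 110 (its y) x 170 mm (its z), 0.3 to 0.61 kg, centre of mass at the centre. It starts upright on the tray, centre 91 mm above the table, its +x face looking towards the end stop (turned by up to 0.12 rad). Lying as wanted, its z points along the tray to the stop, its x straight down; centre 50 mm, top 94 mm above the table.
- lid (a point): Centre of the lid, the case's -x face (dark panel, brass plate, paper label), 44 mm from the case's centre, on the side away from the stop. Pushed high up here towards the stop, the case tips at about 27 degrees and then falls by itself, lid up. Too thick to grip. Sliding it on the tray takes 1 to 5 N, not known beforehand; against stop or fence a millimetre too far means tens of newtons.
- tray: Fixed grey slab 6 mm thick on the table; origin at table height. It reaches from -195 to +165 mm in its x, -100 to +130 mm in its y. Its x points from the standing case to the end stop, roughly to the robot's left (up to 0.45 rad off); its y points roughly towards the robot. The fence is along its -y side, away from the robot; its +y side and -x end are open.
- stop: End stop, a fixed aluminium bar across the tray's +x end, 40 mm high above the tray, 14 mm thick, reaching from -85 to +115 mm in its y. Origin on the face that the case is pressed against, at the tray's upper surface; axes as the tray's. With the lying case home, the case's centre is at x = -85 mm from here.
- fence: Side fence, a fixed aluminium bar along the tray's -y side, 30 mm high above the tray, 14 mm thick, from -90 to +150 mm in its x. Origin on the face pressed against, at the tray's upper surface; axes as the tray's. With the lying case home, the case's centre is at y = +55 mm from here. Pushed sideways the case may turn and leave the stop by a few mm (press it back) or jam at the stop (press again at mid-length).
- stain_bottle: Bystander: small amber bottle, 30 mm across, 62 mm high, standing on the tray's near-end corner by the fence side; origin under its base.
- dish_stack: Bystander: two glass dishes stacked, 90 mm across, 32 mm high, on the table beyond the end stop; origin under its base.
- jar: Bystander: glass jar with white lid, 60 mm across, 75 mm high, on the table behind the fence; origin under its base.
- beaker: Bystander: beaker 70 mm across, 90 mm high, to the robot's right; origin under its base.
- slide_box: Bystander: low black plastic box, 100 x 85 x 34 mm, to the robot's right; origin under its base.
- brush: Bystander: brush 160 mm long lying on the table to the robot's left; origin under it.
There are look-alikes about, which are no part of the job. Leave any purple look-alike of the part that bears case_mid alone.

How it is judged:
By the outcome, as a careful person would: the job done as asked, in the order asked, and still so for the second after the job is handed in, with the robot touching nothing.
It also fails if it takes over 72 s, if anything falls off the work surface, if the arm or the gripper's body presses on something with over 40 N, if the wrist force passes 120 N, or if a joint passes its speed limit or range.

## Robot

A 6-joint arm with a two-finger parallel gripper is mounted at the origin on the work surface. World frame = base frame: x ahead of the robot, y to its left, z up, the work surface at z = 0. Lengths are in mm, angles in rad, forces in N, time in s.
With the tool pointing down it reaches from about 425 to 925 mm from the base axis. Payload 12.5 kg.
Tool frame: the origin (TCP) lies at the very end of the fingers, on their centre line; the grasp point (between the pads) lies 19 mm behind it; z points along the fingers, y is the direction in which the jaws open and shut (so a half turn about z gives the same grasp; the last joint's range is limited). The gripper opens to 85 mm and grips with 20 to 120 N. Pads are 22 mm wide; open, the fingers measure 114 mm over their backs; the gripper's body (76 mm by 85 mm) begins 54 mm behind the grasp point. The pads swing forward as they close: fully open they stand 13 mm farther back than shut.
Start: joints at [-1.305, 0.491, 1.559, -0, 1.092, -0.106], TCP at [227.081, -582.305, 231.327] pointing down, gripper open.
Joint ranges: [-3.1, 3.1], [-0.84, 2.19], [0.05, 2.79], [-1.13, 4.28], [0.06, 2.93], [-2.69, 2.69]. Speed limits (rad/s): [2.22, 2.22, 2.79, 3.14, 3.14, 3.14].

## Interface

Orientations are given as [roll, pitch, yaw] about the fixed x, y, z axes, in that order (R = Rz(yaw) Ry(pitch) Rx(roll)).
In Python, from plant import r gives the robot as it stands. The module is installed in compiled form; this text tells all that it offers.
- The arm moves only by the shell command python3 -m crank 'ROWS' [OPENING] [FORCE]. ROWS is a JSON object of lists of equal length, an entry for each row: "linear": the shift along the world's x, y, z in mm, a list of three; "rot": the turn, a rotation vector about the world's x, y, z in rad, a list of three. A call has 1 to 10 rows; each row is the pose to reach, as a shift and turn from the pose measured when the call began; what a row does not reach only later rows make up. A row lasts 1/8 s, in which the tool goes at most 62.5 mm and 10.7 degrees, less where a joint would pass 70% of its speed; a pose out of reach is approached as far as the arm can. A call with a gripper value outside its range is refused whole. OPENING is the finger opening in mm, from 0 to 85.4, set as the call begins (- or left out, the last holds). The fingers move at their own pace and stop on an object; FORCE is the grip in N (left out, the last holds). Time passes only in rows, so rows that repeat a pose let the fingers close. It gives the time, the measured TCP pose, the force and the opening at its end, in the units of the state.
- r.sense(): the state, without advancing time (a new reading comes with each control period).
- r.snapshot(name): name is "scene" or "top" or "wrist"; returns (picture, depth): 480x640x3 uint8, red, green, blue; 480x640 float32, mm along the optical axis (not along the pixel's ray), 0 where there is no reading.
- r.camera_params(name): a dict with "fx", "fy", "cx", "cy" (pixels), "distortion" ([k1, k2, p1, p2, k3] as OpenCV has them; the pictures are not rectified), "world_from_camera" (4x4, takes a point from camera to world coordinates). Camera axes: x right, y down, z forward; pixel columns grow to the right and rows downward; lengths in mm; the calibration is good to about 2 mm. A picture is of the moment at which its call begins: read the wrist's pose just before it. camera_params takes no time and is no camera call; for the wrist camera it gives the pose at the moment of the call.
- r.close_job(): hands the job in, once; it reports no verdict.
Trained networks look in the newest picture that a camera, given by its name, has taken for a name from the list of things; names that differ only in an ending like _2 or _b are one class to them, and where a whole thing is asked for, a point or a joint stands for the part that bears it (a point fixed in the world has none). Each returns a list of dicts, best first, with "score" (0 to 1); they miss things now and then, are a little off and sometimes report something else, mostly with a low value. They report only what shows in the picture. A call takes as long as a camera call. They do not tell look-alikes from the thing itself.
- r.spot_in(camera, query): "pixel" ([column, row] in pixels, amid what is visible of it).
- r.regions_of(camera, query): "pixels" (480x640 bool, what is visible of it) and "pixel" ([column, row] in pixels, amid what is visible of it).
- r.landmark_of(camera, query): "pixel" ([column, row] in pixels: a listed point, or the origin of a listed thing).
The state is a dict: "t": time; "qpos": joint angles; "joint_vel": joint speeds; "effort": joint torques, N m; "tcp_pos": TCP position; "tcp_rot": TCP orientation; "force": force on the tool from outside, world axes, zero at the start; "torque": the same for the moment, N m; "gripper_width": opening from 0.0 (shut) to 1.0 (fully open).
Only numpy, scipy, OpenCV 4.12 (cv2) and the standard library are available. Lean on these libraries where they do the work, as an engineer would, in place of code of your own. Each camera call takes 0.05 s, during which the arm holds its last target.

## Working session

There is one attempt and no reset: what is moved stays moved. The work goes in short steps, Python scripts to look and compute and a shell command to move; the robot and the scene stay as the last step left them, time stands still between calls to the robot, and variables do not carry over. Pictures are saved under pics/ and viewed, and the job is handed in when it is done.

```bash
mkdir -p pics; cat > h.py <<'E'
import numpy as np, cv2
from plant import r
def K(c):
    p=r.camera_params(c); return p,np.array([[p['fx'],0,p['cx']],[0,p['fy'],p['cy']],[0,0,1]]),np.array(p['distortion'],float)
def ray(c,px):
    p,k,d=K(c); u=cv2.undistortPoints(np.array(px,float).reshape(-1,1,2),k,d).reshape(-1,2)
    T=np.array(p['world_from_camera']); D=np.c_[u,np.ones(len(u))]@T[:3,:3].T
    return T[:3,3],D
def atz(c,px,z):
    o,D=ray(c,px); s=(z-o[2])/D[:,2]; return o+D*s[:,None]
def proj(c,P):
    p,k,d=K(c); T=np.linalg.inv(np.array(p['world_from_camera']))
    P=np.array(P,float).reshape(-1,3)
    return cv2.projectPoints(P,cv2.Rodrigues(T[:3,:3])[0],T[:3,3],k,d)[0].reshape(-1,2)
def cloud(c,dep,mask=None):
    p,k,d=K(c)
    m=(dep>0) if mask is None else (mask&(dep>0))
    v,u=np.nonzero(m)
    n=cv2.undistortPoints(np.c_[u,v].astype(float).reshape(-1,1,2),k,d).reshape(-1,2)
    T=np.array(p['world_from_camera']); z=dep[v,u]
    return np.c_[n*z[:,None],z]@T[:3,:3].T+T[:3,3],u,v
def save(n,im): cv2.imwrite('pics/'+n+'.png',im[:,:,::-1])
E
python3 - <<'E'
from h import *
print(r.sense())
for c in['scene','top']:
    im,d=r.snapshot(c); save(c+'0',im); np.save(c+'0.npy',d)
    print(c,np.round(r.camera_params(c)['world_from_camera'],3).tolist(),r.camera_params(c)['fx'])
    for q in['case_mid','lid','tray','stop','fence']:
        for l in r.landmark_of(c,q)[:3]: print(c,q,np.round(l['pixel'],1),round(l['score'],2))
E
```

```text
{'t': 0.0, 'qpos': array([-1.30460663e+00,  4.91582066e-01,  1.55943681e+00,  5.43811755e-06,
        1.09174150e+00, -1.05580212e-01]), 'joint_vel': array([ 0.0008195 ,  0.00044522, -0.00013309,  0.00100415,  0.00024889,
        0.00030232]), 'effort': array([-3.25608453e-03, -6.18468761e+01, -2.61599565e+01, -1.84383971e-04,
        4.08583554e-03,  1.78727237e-05]), 'tcp_pos': array([ 227.01386315, -582.06818777,  230.7181214 ]), 'tcp_rot': array([-3.14043195e+00, -1.27855234e-04,  3.71767321e-01]), 'force': array([6.56890502e-01, 2.11158712e-01, 1.11697816e-04]), 'torque': array([-0.00887035,  0.03383861, -0.06119059]), 'gripper_width': 1.0006324584062576}
scene [[0.57, 0.51, -0.644, 1379.899], [0.822, -0.351, 0.449, -618.471], [0.002, -0.785, -0.619, 939.086], [0.0, 0.0, 0.0, 1.0]] 622.0080018447509
scene case_mid [386.9 190. ] 0.86
scene case_mid [342.  152.4] 0.68
scene lid [350.8 161.5] 0.86
scene lid [399.8 200.8] 0.75
scene lid [164.5 384.8] 0.15
scene tray [302.5 283.8] 0.93
scene stop [369.8 274.7] 0.84
scene fence [318.  305.6] 0.88
top [[0.022, -0.995, 0.099, 309.296], [-1.0, -0.021, 0.005, -1.76], [-0.003, -0.099, -0.995, 1585.209], [0.0, 0.0, 0.0, 1.0]] 604.9033025897705
top case_mid [372.2 239.9] 0.77
top case_mid [210.3 247. ] 0.76
top lid [199.  311.4] 0.77
top tray [328.5 219.8] 0.66
top stop [274.6 200.7] 0.75
top fence [342.1 188.4] 0.66
```

View pics/scene0.png

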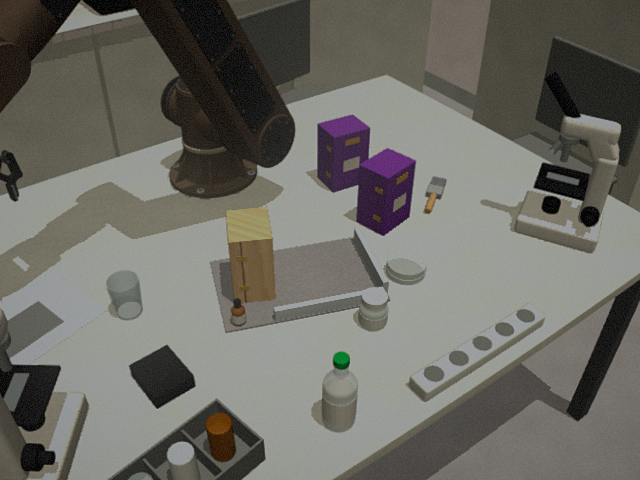

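View pics/top0.png

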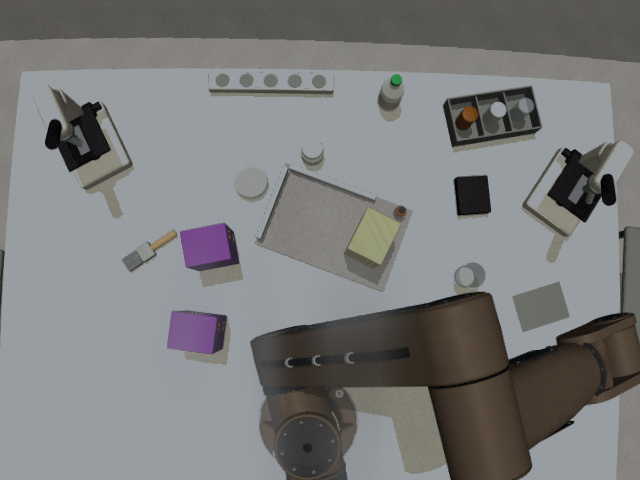

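The plain wooden case on the tray, top (373,240) and scene (250,255), fits the description. The two boxes at top (210,247) and (197,332) are the purple look-alikes, so I leave them alone. Next I measure the tray and case and view an enlarged crop.

```bash
python3 - <<'E'
from h import *
im=cv2.imread('pics/top0.png')[:,:,::-1]; d=np.load('top0.npy')
save('topcrop',cv2.resize(im[150:300,240:430],None,fx=4,fy=4,interpolation=cv2.INTER_CUBIC))
for n,px,z in[('tray',(328.5,219.8),6),('stop',(274.6,200.7),6),('fence',(342.1,188.4),6),('case',(372.2,239.9),91)]:
    print(n,atz('top',[px],z).round(1))
P,u,v=cloud('top',d)
def rect(m):
    q=P[m][:,:2].astype(np.float32); b=cv2.minAreaRect(q); print(len(q),b, np.median(P[m],0).round(1)); return b
roi=(u>250)&(u<425)&(v>150)&(v<300)
m=roi&(P[:,2]>160)&(P[:,2]<200); rect(m); 
for lo,hi in[(2,9),(30,42),(42,52)]:
    m=roi&(P[:,2]>lo)&(P[:,2]<hi)
    print(lo,hi,m.sum())
E
```

```text
tray [[528.2 -42.6   6. ]]
stop [[576.1 100.9   6. ]]
fence [[613.  -77.1   6. ]]
case [[ 468.4 -150.1   91. ]]
1756 ((470.7289733886719, -146.02926635742188), (88.35901641845703, 111.88945007324219), 64.24759674072266) [ 469.6 -145.9  175.9]
2 9 9288
30 42 912
42 52 484
```

View pics/topcrop.png

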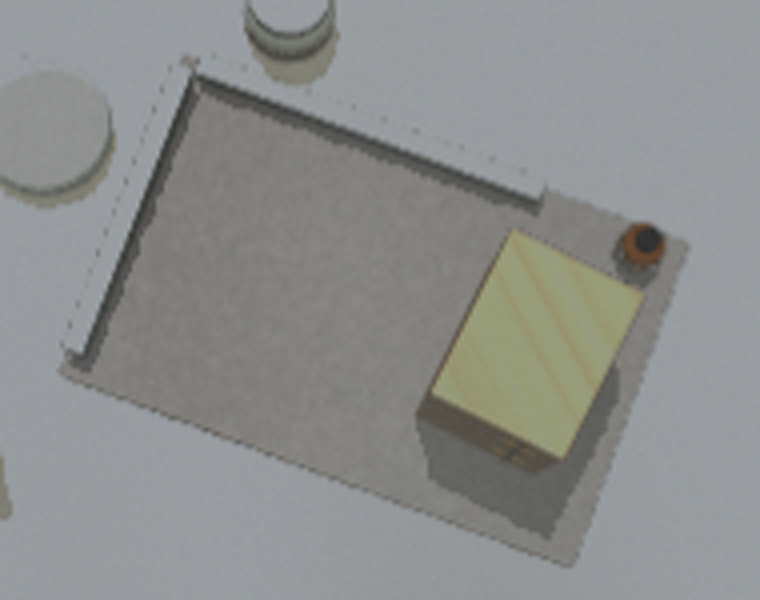

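```bash
cat > fit.py <<'E'
from h import *
from scipy.optimize import least_squares
C=np.array([(62,372),(572,565),(688,243)])/4+[240,150]-0.4
W=atz('top',C,6)[:,:2]; M=np.array([(165,130),(-195,130),(-195,-100)])
print(W.round(1), np.linalg.norm(W[0]-W[1]),np.linalg.norm(W[1]-W[2]))
def tf(p,M): c,s=np.cos(p[2]),np.sin(p[2]); return M@np.array([[c,s],[-s,c]])+p[:2]
s=least_squares(lambda p:(tf(p,M)-W).ravel(),[528,-42,1.57+3.14+1.57])
print('corners fit',s.x,s.fun.round(1))
p=s.x
d=np.load('top0.npy')
P,u,v=cloud('top',d)
def inv(p,X): c,s=np.cos(p[2]),np.sin(p[2]); return (X-p[:2])@np.array([[c,-s],[s,c]])
q=inv(p,P[:,:2])
m=(P[:,2]>40)&(P[:,2]<52)&(q[:,0]>110)&(q[:,0]<190)&(abs(q[:,1])<130)
print('stop',np.percentile(q[m],[1,5,50,95,99],axis=0).round(1).tolist(),P[m,2].mean(), np.polyfit(q[m][:,1],q[m][:,0],1))
m=(P[:,2]>30)&(P[:,2]<43)&(q[:,1]<-60)&(q[:,1]>-125)&(q[:,0]>-130)&(q[:,0]<140)
print('fence',np.percentile(q[m],[1,5,50,95,99],axis=0).round(1).tolist(),P[m,2].mean(), np.polyfit(q[m][:,0],q[m][:,1],1))
for n,px,z in[('stop',(274.6,200.7),6),('fence',(342.1,188.4),6)]: print(n,inv(p,atz('top',[px],z)[:,:2]))
m=(P[:,2]>160)&(P[:,2]<200)&(abs(q)<200).all(1)
b=cv2.minAreaRect(q[m].astype(np.float32)); print('case in tray',b,q[m].mean(0))
E
python3 fit.py
```

```text
[[ 463.6  149.1]
 [ 344.3 -187.5]
 [ 558.5 -262.5]] 357.0730020891117 226.9599833576943
corners fit [530.80463846 -47.46283795   7.51303743] [-0.2  2.4 -1.2 -0.3  1.4 -2.1]
stop [[114.2, -123.4], [127.8, -93.5], [156.3, 10.0], [163.6, 105.2], [164.4, 113.8]] 45.880364215299814 [6.74058667e-02 1.54033770e+02]
fence [[-87.3, -121.2], [-77.7, -99.4], [29.6, -91.2], [125.9, -84.4], [135.6, -83.8]] 35.81483974196843 [-2.04936614e-02 -9.16393834e+01]
stop [[154.9754504    6.89075445]]
fence [[ -0.47250723 -87.39228924]]
case in tray ((24.362060546875, 70.96113586425781), (412.93206787109375, 133.76806640625), 18.86229705810547) [-103.43021552   29.7424873 ]
```

```bash
python3 -m crank '{"linear":[[26,45,10],[52,90,10],[78,135,10],[104,180,10],[130,225,10],[156,270,10],[182,315,10],[205,355,10],[205,355,10],[205,355,10]],"rot":[[0,0,0.1],[0,0,0.2],[0,0,0.3],[0,0,0.4],[0,0,0.5],[0,0,0.6],[0,0,0.7],[0,0,0.75],[0,0,0.75],[0,0,0.75]]}' 0 40
python3 - <<'E'
from h import *
print(r.sense())
im,d=r.snapshot('wrist'); save('w1',im); np.save('w1.npy',d)
print(np.round(r.camera_params('wrist')['world_from_camera'],3).tolist())
E
```

```text
t: 1.85
tcp_pos: [432.0, -227.5, 241.4]
tcp_rot: [3.141, 0.0, 1.122]
force: [0.5, 0.6, -0.5]
gripper_width: -0.002
{'t': 1.85, 'qpos': array([-6.19977826e-01,  2.85223426e-01,  1.87147211e+00, -1.86001592e-04,
        9.84539549e-01, -1.71031835e-01]), 'joint_vel': array([-0.0249944 ,  0.0009291 , -0.00041517, -0.00077391, -0.00069047,
       -0.00070577]), 'effort': array([ 1.36066251e+00, -4.56973815e+01, -2.41000289e+01,  4.00600315e-02,
        1.03836562e-02,  1.97969726e-02]), 'tcp_pos': array([ 432.04264974, -227.5042203 ,  241.41905391]), 'tcp_rot': array([3.14126668e+00, 2.13575430e-04, 1.12195318e+00]), 'force': array([ 0.50145618,  0.62187935, -0.46168941]), 'torque': array([-0.02886159, -0.02613662, -0.03143582]), 'gripper_width': -0.0022912448778232408}
[[0.9, -0.419, -0.117, 462.066], [-0.435, -0.867, -0.242, -166.49], [-0.0, 0.268, -0.963, 384.424], [0.0, 0.0, 0.0, 1.0]]
```

View pics/w1.png

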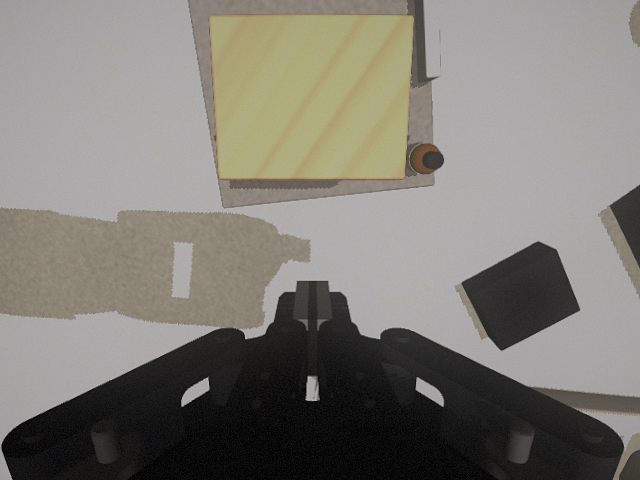

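The wooden case top shows at (210..414, 15..179), with its lid-side edge at row 179 centred on the fingers at column 313. The bottle is at (427,158), to the right.

```bash
cat > ct.py <<'E'
import numpy as np
T0=np.array([530.8,-47.5]); YAW=1.2298
def totray(X): c,s=np.cos(YAW),np.sin(YAW); return (np.atleast_2d(X)-T0)@np.array([[c,-s],[s,c]])
def toworld(q): c,s=np.cos(YAW),np.sin(YAW); return np.atleast_2d(q)@np.array([[c,s],[-s,c]])+T0
E
python3 - <<'E'
from h import *; from ct import *
A=atz('wrist',[(221,179),(405,179),(414,15),(210,15)],176); print(A.round(1),np.linalg.norm(A-np.roll(A,1,0),axis=1))
c=A.mean(0)[:2]; e=A[:2].mean(0)[:2]; n=c-e; print('centre',c,totray(c),'lid edge mid',e,'ang',np.arctan2(n[1],n[0]))
tc=r.sense()['tcp_pos'][:2]; a=1.121; u=np.array([np.cos(a),np.sin(a)]);print('gap along u',(e-tc)@u,'lateral',np.cross(u,e-tc))
d=np.load('w1.npy');P,uu,vv=cloud('wrist',d)
m=(P[:,2]>165)&(P[:,2]<185)&(vv<185); print(cv2.minAreaRect(P[m][:,:2].astype(np.float32)),P[m,2].mean())
E
```

```text
[[ 404.4 -163.   176. ]
 [ 501.5 -210.   176. ]
 [ 539.1 -131.5  176. ]
 [ 441.5  -84.3  176. ]] [ 87.04158493 107.86711939  87.03033126 108.35234152]
centre [ 471.63432599 -147.2112813 ] [[-113.75665132   22.4129623 ]] lid edge mid [ 452.95774833 -186.51758151] ang 1.1272216857915247
gap along u 46.45658236640044 lateral -0.9937970927469593
((470.846923828125, -146.75534057617188), (88.57441711425781, 111.9184799194336), 64.66280364990234) 176.40060672412318<stdin>:4: DeprecationWarning: Arrays of 2-dimensional vectors are deprecated. Use arrays of 3-dimensional vectors instead. (deprecated in NumPy 2.0)
```

```bash
python3 -m crank '{"linear":[[0,0,-22],[0,0,-44],[0,0,-66],[0,0,-86],[3,6,-86],[6,12.5,-86],[9,19,-86],[11,23,-86],[11,23,-86]],"rot":[[0,0,0],[0,0,0],[0,0,0],[0,0,0],[0,0,0],[0,0,0],[0,0,0],[0,0,0],[0,0,0]]}'
```

```text
t: 3.02
tcp_pos: [443.1, -204.6, 155.7]
tcp_rot: [3.141, 0.0, 1.122]
force: [0.6, -0.1, 0.2]
gripper_width: 0.001
```

```bash
python3 -m crank '{"linear":[[1.3,2.7,0],[2.6,5.4,0],[3.5,7.2,0],[4.3,9,0],[5.2,10.8,0],[6.1,12.6,0],[6.9,14.4,0],[7.8,16.2,0],[8.7,18,0]],"rot":[[0,0,0],[0,0,0],[0,0,0],[0,0,0],[0,0,0],[0,0,0],[0,0,0],[0,0,0],[0,0,0]]}'
python3 - <<'E'
from h import *
im,d=r.snapshot('scene'); save('s1',im[120:360,150:450].repeat(2,0).repeat(2,1))
E
```

```text
t: 4.15
tcp_pos: [451.8, -186.5, 155.7]
tcp_rot: [3.141, 0.0, 1.122]
force: [-0.7, -0.9, 1.9]
gripper_width: -0.002
```

View pics/s1.png

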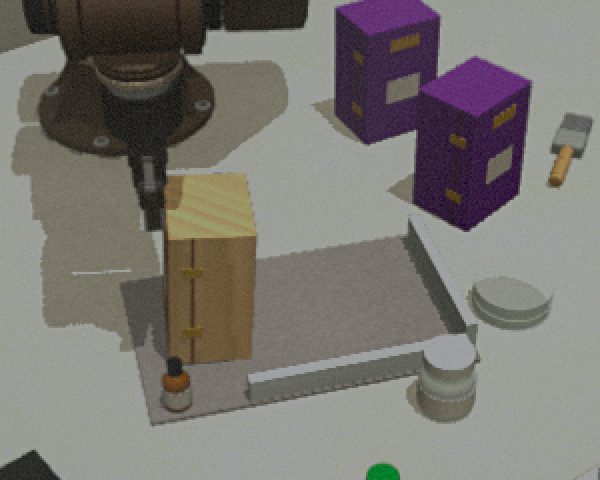

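```bash
python3 -m crank '{"linear":[[1.7,3.6,0],[3.5,7.2,0],[5.2,10.8,0],[6.9,14.4,0],[8.7,18,0],[10.4,21.6,0],[12.1,25.2,0],[13.9,28.8,0],[13.9,28.8,0]],"rot":[[0,0,0],[0,0,0],[0,0,0],[0,0,0],[0,0,0],[0,0,0],[0,0,0],[0,0,0],[0,0,0]]}'
python3 - <<'E'
from h import *
im,d=r.snapshot('scene'); save('s2',im[120:360,150:450].repeat(2,0).repeat(2,1))
E
```

```text
t: 5.32
tcp_pos: [465.8, -157.2, 155.6]
tcp_rot: [3.141, 0.0, 1.122]
force: [-0.2, 0.4, 0.3]
gripper_width: 0.001
```

View pics/s2.png

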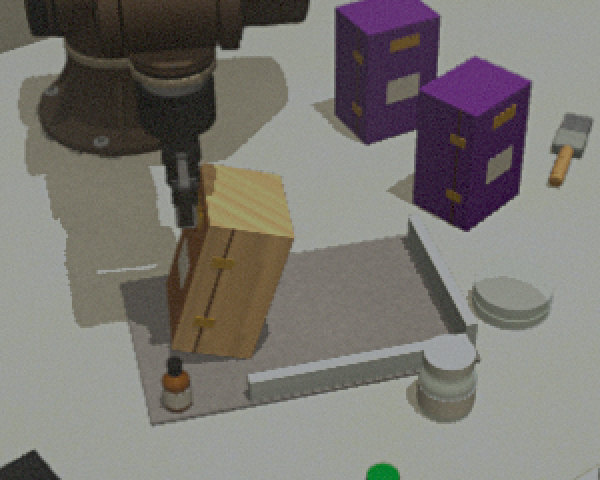

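The case is tipping cleanly about its stop-side edge. I carry on pushing.

```bash
python3 -m crank '{"linear":[[1.7,3.6,0],[3.5,7.2,0],[5.2,10.8,0],[6.9,14.4,0],[8.7,18,0],[10.4,21.6,0],[12.1,25.2,0],[12.1,25.2,0],[12.1,25.2,0]],"rot":[[0,0,0],[0,0,0],[0,0,0],[0,0,0],[0,0,0],[0,0,0],[0,0,0],[0,0,0],[0,0,0]]}'
python3 - <<'E'
from h import *
im,d=r.snapshot('scene'); save('s3',im[120:360,150:450].repeat(2,0).repeat(2,1))
E
```

```text
t: 6.5
tcp_pos: [477.9, -132.1, 155.5]
tcp_rot: [3.141, 0.0, 1.122]
force: [0.4, -0.8, -0.2]
gripper_width: -0.001
```

View pics/s3.png

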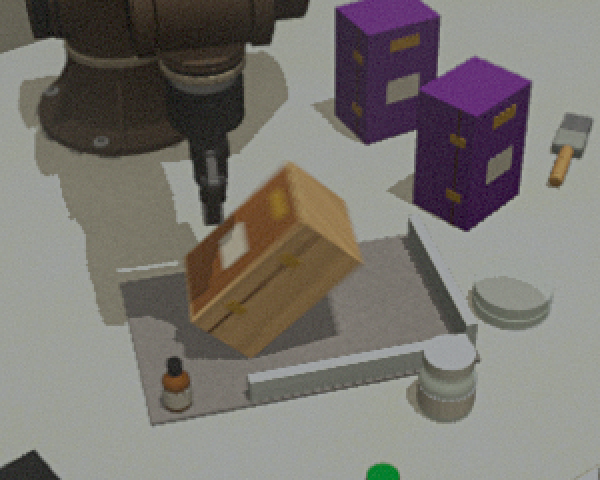

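```bash
python3 -m crank '{"linear":[[-5,-10,5],[-13,-27,15],[-13,-27,30],[-13,-27,30],[-13,-27,30],[-13,-27,30]],"rot":[[0,0,0],[0,0,0],[0,0,0],[0,0,0],[0,0,0],[0,0,0]]}'
python3 - <<'E'
from h import *; from ct import *
im,d=r.snapshot('scene'); save('s4',im[120:360,150:450].repeat(2,0).repeat(2,1))
im,d=r.snapshot('top'); save('t4',im[130:300,240:440].repeat(4,0).repeat(4,1)[:600])
P,u,v=cloud('top',d); q=totray(P[:,:2])
m=(P[:,2]>86)&(P[:,2]<102)&(q[:,0]>-75)&(q[:,0]<145)&(q[:,1]>-80)&(q[:,1]<110)
print(m.sum(),cv2.minAreaRect(q[m].astype(np.float32)),q[m].mean(0),P[m,2].mean())
im,d=r.snapshot('wrist'); save('w4',im)
P,u,v=cloud('wrist',d); q=totray(P[:,:2])
m=(P[:,2]>86)&(P[:,2]<102)&(q[:,0]>-75)&(q[:,0]<145)&(q[:,1]>-80)&(q[:,1]<110)
print(m.sum(),cv2.minAreaRect(q[m].astype(np.float32)),q[m].mean(0),P[m,2].mean())
E
```

```text
t: 7.3
tcp_pos: [464.7, -159.1, 185.1]
tcp_rot: [-3.141, 0.0, 1.122]
force: [0.6, 0.3, -0.3]
gripper_width: -0.003
2935 ((22.565406799316406, 9.82589340209961), (110.66648864746094, 169.95428466796875), 83.98050689697266) [22.01488146 10.373675  ] 94.19212949464762
25805 ((-20.255996704101562, 13.314193725585938), (110.64888000488281, 84.56112670898438), 83.84534454345703) [-19.09386816  13.12415191] 95.11058031354709
```

View pics/s4.png

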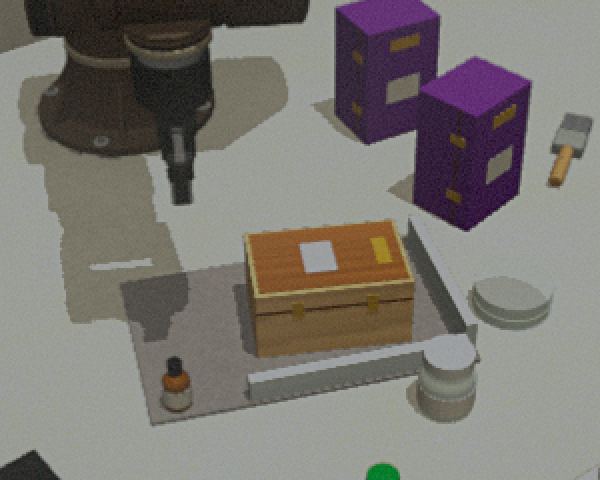

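View pics/t4.png

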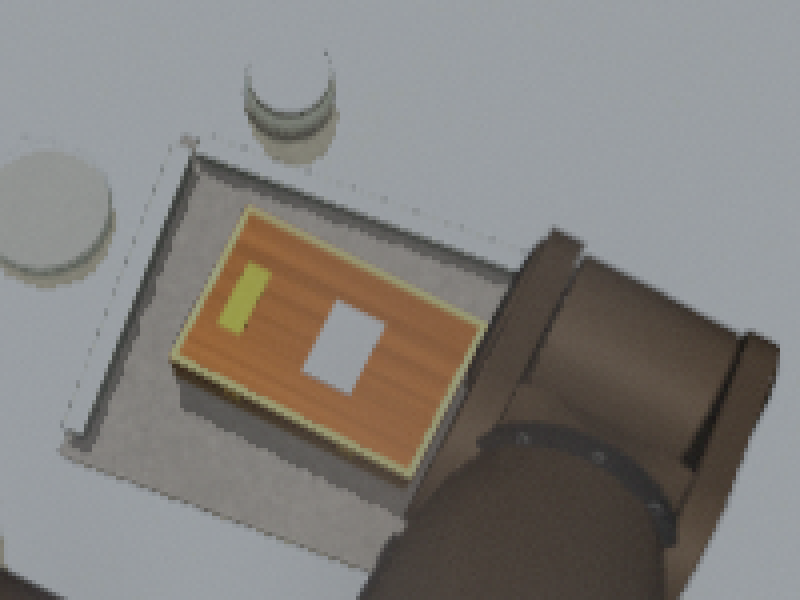

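View pics/w4.png

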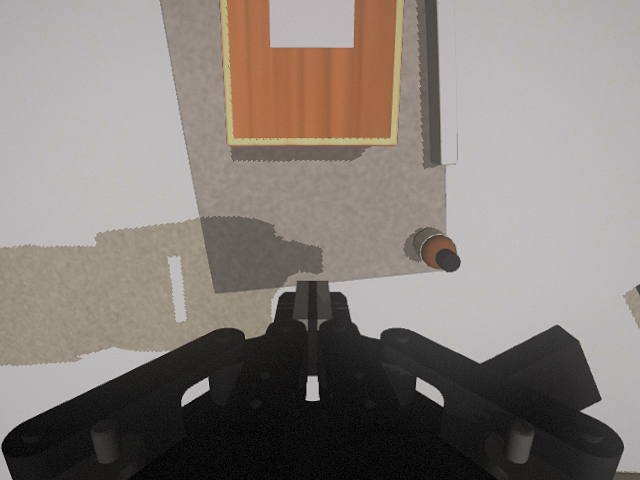

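It lies flat with the lid on top, centre at tray (22,10), yaw -6° relative to the tray. Now I go behind its end, low.

```bash
python3 -m crank '{"linear":[[4,3,-30],[10,8,-60],[16,13,-90],[22,18,-120],[29.6,23.7,-143],[29.6,23.7,-143],[29.6,23.7,-143]],"rot":[[0,0,0.05],[0,0,0.1],[0,0,0.108],[0,0,0.108],[0,0,0.108],[0,0,0.108],[0,0,0.108]]}'
python3 -m crank '{"linear":[[1.0,2.8,0],[2,5.7,0],[3,8.5,0],[4.35,12.25,0],[5.7,16,0],[7,19.8,0],[8.35,23.5,0],[9.7,27.3,0],[11,31,0]],"rot":[[0,0,0],[0,0,0],[0,0,0],[0,0,0],[0,0,0],[0,0,0],[0,0,0],[0,0,0],[0,0,0]]}'
python3 - <<'E'
from h import *
s=r.sense(); print(s['tcp_pos'],s['force'],s['tcp_rot'])
E
```

```text
t: 8.32
tcp_pos: [494.4, -135.5, 42.8]
tcp_rot: [3.141, 0.0, 1.231]
force: [0.7, 0.2, -0.0]
gripper_width: 0.003
t: 9.45
tcp_pos: [505.6, -104.2, 42.8]
tcp_rot: [3.141, 0.0, 1.23]
force: [-0.3, -2.8, 0.7]
gripper_width: 0.004
[ 505.55409753 -104.23295762   42.7955696 ] [-0.32004236 -2.8045937   0.67896751] [3.14137442e+00 2.03367992e-04 1.23045757e+00]
```

```bash
python3 -m crank '{"linear":[[0.8,2.4,0],[1.7,4.7,0],[2.5,7.1,0],[3.3,9.4,0],[4.2,11.8,0],[5,14.1,0]],"rot":[[0,0,0],[0,0,0],[0,0,0],[0,0,0],[0,0,0],[0,0,0]]}'
python3 -m crank '{"linear":[[0.7,1.9,0],[1.3,3.8,0]],"rot":[[0,0,0],[0,0,0]]}'
python3 - <<'E'
from h import *; from ct import *
s=r.sense(); print(totray(s['tcp_pos'][:2]),totray(s['force'][:2]+T0))
im,d=r.snapshot('top'); save('t5',im[130:300,240:440].repeat(4,0).repeat(4,1)[:600])
P,u,v=cloud('top',d); q=totray(P[:,:2])
m=(P[:,2]>86)&(P[:,2]<102)&(q[:,0]>-60)&(q[:,0]<165)&(q[:,1]>-80)&(q[:,1]<110)
print(m.sum(),cv2.minAreaRect(q[m].astype(np.float32)),q[m].mean(0),P[m,2].mean())
E
```

```text
t: 10.2
tcp_pos: [510.6, -90.0, 42.8]
tcp_rot: [3.141, 0.0, 1.23]
force: [-0.4, -3.3, 1.1]
gripper_width: -0.001
t: 10.45
tcp_pos: [511.8, -86.0, 42.8]
tcp_rot: [-3.141, 0.0, 1.231]
force: [-1.8, -3.8, 1.6]
gripper_width: 0.003
[[-42.68109756   5.01009049]] [[-4.19623951  0.46843728]]
1505 ((75.02490234375, 10.41476058959961), (94.04393005371094, 135.64761352539062), 89.2476577758789) [87.9227202  8.896511 ] 94.30631842199166
```

View pics/t5.png

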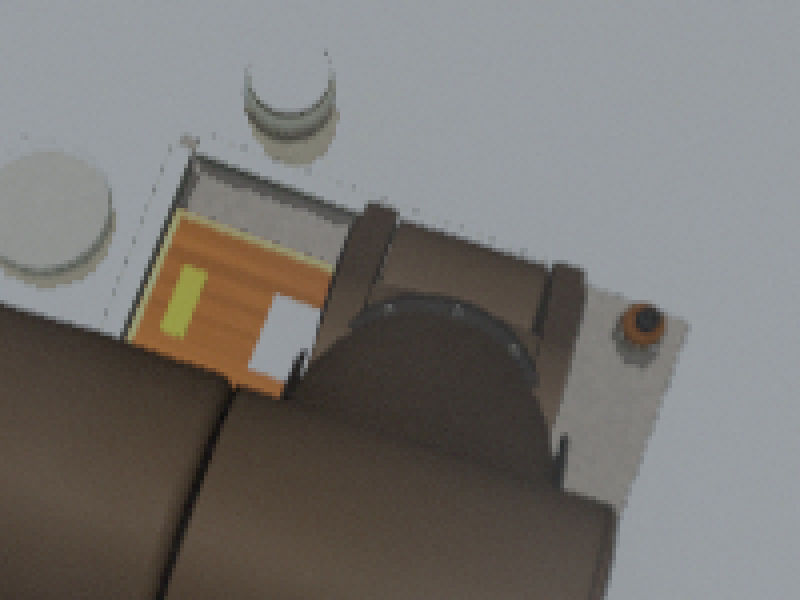

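```bash
for i in 1; do python3 -m crank '{"linear":[[0.4,1.2,0],[0.8,2.3,0],[1.2,3.5,0],[1.6,4.7,0]],"rot":[[0,0,0],[0,0,0],[0,0,0],[0,0,0]]}'; done
python3 -c "
from h import *; from ct import *
s=r.sense(); print(totray(s['tcp_pos'][:2]),totray(s['force'][:2]+T0))
im,d=r.snapshot('top'); P,u,v=cloud('top',d); q=totray(P[:,:2])
m=(P[:,2]>86)&(P[:,2]<102)&(q[:,0]>60)&(q[:,0]<165)&(q[:,1]>-80)&(q[:,1]<110)
print(np.percentile(q[m],[0,1,99,100],axis=0))
"
```

```text
t: 11.0
tcp_pos: [513.4, -81.1, 42.8]
tcp_rot: [-3.141, 0.0, 1.231]
force: [-0.9, -3.6, 0.6]
gripper_width: -0.0
[[-37.48038067   5.11911574]] [[-3.73847147 -0.34318521]]
[[ 60.04653752 -36.04752532]
 [ 60.86663009 -34.57913662]
 [146.04019955  55.96992651]
 [147.36636474  61.14604248]]
```

```bash
python3 -m crank '{"linear":[[0.25,0.7,0],[0.5,1.4,0],[0.75,2.1,0],[1,2.8,0]],"rot":[[0,0,0],[0,0,0],[0,0,0],[0,0,0]]}'; python3 -m crank '{"linear":[[0.15,0.45,0],[0.3,0.9,0]],"rot":[[0,0,0],[0,0,0]]}'
python3 -c "
from h import *; from ct import *
s=r.sense(); print(totray(s['tcp_pos'][:2]),totray(s['force'][:2]+T0))"
```

```text
t: 11.55
tcp_pos: [514.5, -78.1, 42.7]
tcp_rot: [-3.141, 0.0, 1.231]
force: [-0.6, -2.7, 0.5]
gripper_width: -0.003
t: 11.8
tcp_pos: [514.5, -77.7, 42.8]
tcp_rot: [-3.141, 0.001, 1.231]
force: [-5.4, -12.6, 2.6]
gripper_width: -0.006
[[-33.88903577   5.22765616]] [[-13.68606586   0.85798446]]
```

```bash
python3 -m crank '{"linear":[[0.13,0.38,0]],"rot":[[0,0,0]]}'
python3 -c "
from h import *; from ct import *
s=r.sense(); print(totray(s['tcp_pos'][:2]),totray(s['force'][:2]+T0))"
```

```text
t: 11.92
tcp_pos: [514.5, -77.7, 42.8]
tcp_rot: [-3.141, 0.001, 1.231]
force: [-3.0, -6.9, 0.8]
gripper_width: -0.001
[[-33.95172533   5.25946659]] [[-7.54181888  0.54519567]]
```

```bash
python3 -m crank '{"linear":[[0.2,0.57,0]],"rot":[[0,0,0]]}'; python3 -m crank '{"linear":[[0.2,0.57,0]],"rot":[[0,0,0]]}'
python3 -c "
from h import *; from ct import *
s=r.sense(); print(totray(s['tcp_pos'][:2]),totray(s['force'][:2]+T0))"
```

```text
t: 12.05
tcp_pos: [514.5, -77.7, 42.8]
tcp_rot: [-3.141, 0.002, 1.231]
force: [-4.1, -10.6, 2.2]
gripper_width: 0.0
t: 12.18
tcp_pos: [514.5, -77.8, 42.8]
tcp_rot: [-3.141, 0.002, 1.23]
force: [-4.0, -9.3, 1.6]
gripper_width: -0.0
[[-33.97403221   5.26578656]] [[-10.14105764   0.64983834]]
```

```bash
python3 -m crank '{"linear":[[0.26,0.73,0],[0.26,0.73,0]],"rot":[[0,0,0],[0,0,0]]}'; python3 -m crank '{"linear":[[0.26,0.73,0],[0.26,0.73,0],[0.26,0.73,0],[0.26,0.73,0],[0.26,0.73,0],[0.26,0.73,0]],"rot":[[0,0,0],[0,0,0],[0,0,0],[0,0,0],[0,0,0],[0,0,0]]}'
python3 -c "
from h import *; from ct import *
s=r.sense(); print(totray(s['tcp_pos'][:2]),totray(s['force'][:2]+T0))"
```

```text
t: 12.42
tcp_pos: [514.5, -77.8, 42.8]
tcp_rot: [-3.14, 0.003, 1.23]
force: [-4.3, -11.1, 1.3]
gripper_width: 0.001
t: 13.18
tcp_pos: [514.5, -77.8, 42.8]
tcp_rot: [-3.14, 0.004, 1.23]
force: [-3.8, -12.1, 2.0]
gripper_width: -0.001
[[-34.02245613   5.25948953]] [[-12.69456681  -0.49309185]]
```

```bash
python3 -m crank '{"linear":[[0.29,0.83,0],[0.29,0.83,0],[0.29,0.83,0],[0.29,0.83,0],[0.29,0.83,0],[0.29,0.83,0]],"rot":[[0,0,0],[0,0,0],[0,0,0],[0,0,0],[0,0,0],[0,0,0]]}'
python3 -c "
from h import *; from ct import *
s=r.sense(); print(totray(s['tcp_pos'][:2]),totray(s['force'][:2]+T0))"
```

```text
t: 13.92
tcp_pos: [514.4, -77.8, 42.8]
tcp_rot: [-3.14, 0.004, 1.23]
force: [-5.3, -13.0, 2.4]
gripper_width: 0.0
[[-34.03943955   5.29036845]] [[-14.01584059   0.65216755]]
```

```bash
python3 -m crank '{"linear":[[-2,-6,0],[-6,-18,0],[-10,-28,15],[-10,-28,60],[-10,-28,110],[-10,-28,140]],"rot":[[0,0,0],[0,0,0],[0,0,0],[0,0,-0.1],[0,0,-0.25],[0,0,-0.4]]}'
python3 -m crank '{"linear":[[-4,15,0],[-8,30,0],[-12,45,0],[-16,60,0],[-20,75,0],[-26,95,0],[-32,120,0],[-38,151,0],[-38,151,0]],"rot":[[0,0,-0.17],[0,0,-0.34],[0,0,-0.51],[0,0,-0.68],[0,0,-0.85],[0,0,-1.02],[0,0,-1.171],[0,0,-1.171],[0,0,-1.171]]}'
python3 - <<'E'
from h import *; from ct import *
s=r.sense(); print(totray(s['tcp_pos'][:2]),s['force'],s['tcp_rot'],s['qpos'])
im,d=r.snapshot('scene'); save('s6',im[120:360,150:450].repeat(2,0).repeat(2,1))
im,d=r.snapshot('wrist'); save('w6',im); np.save('w6.npy',d)
P,u,v=cloud('wrist',d); q=totray(P[:,:2])
m=(P[:,2]>86)&(P[:,2]<102)&(q[:,0]>-60)&(q[:,0]<165)&(q[:,1]>-80)&(q[:,1]<110)
print(m.sum(),cv2.minAreaRect(q[m].astype(np.float32)),q[m].mean(0),P[m,2].mean())
m=(P[:,2]>41)&(P[:,2]<50)&(q[:,0]>130)&(q[:,0]<185)&(q[:,1]>-110)&(q[:,1]<110)
print('stop',cv2.minAreaRect(q[m].astype(np.float32)),P[m,2].mean())
m=(P[:,2]>31)&(P[:,2]<40)&(q[:,1]<-65)&(q[:,1]>-130)&(q[:,0]<130)&(q[:,0]>-130)
print('fence',cv2.minAreaRect(q[m].astype(np.float32)),P[m,2].mean())
E
```

```text
t: 14.68
tcp_pos: [504.5, -106.4, 186.2]
tcp_rot: [3.141, 0.003, 0.825]
force: [-0.0, 0.4, -1.4]
gripper_width: -0.005
t: 15.8
tcp_pos: [466.0, 45.5, 187.1]
tcp_rot: [3.141, 0.002, -0.344]
force: [0.0, -0.6, 1.2]
gripper_width: -0.004
[[65.95596842 92.20750393]] [ 0.02145234 -0.56364766  1.24601006] [ 3.14091347e+00  2.42873158e-03 -3.44229382e-01] [-4.39379951e-02  3.30293735e-01  1.98246204e+00  9.42385640e-05
  8.31357833e-01  1.87102330e+00]
46021 ((64.38591003417969, 17.72542953491211), (110.70895385742188, 170.98577880859375), 89.98926544189453) [64.52674928 14.99427753] 94.884981536975
stop ((156.53463745117188, 16.424484252929688), (187.11798095703125, 15.11580753326416), 89.86268615722656) 46.014170012914086
fence ((0.0, 0.0), (0.0, 0.0), 0.0) nan<stdin>:11: RuntimeWarning: Mean of empty slice.
  ret = ret.dtype.type(ret / rcount)
```

View pics/w6.png

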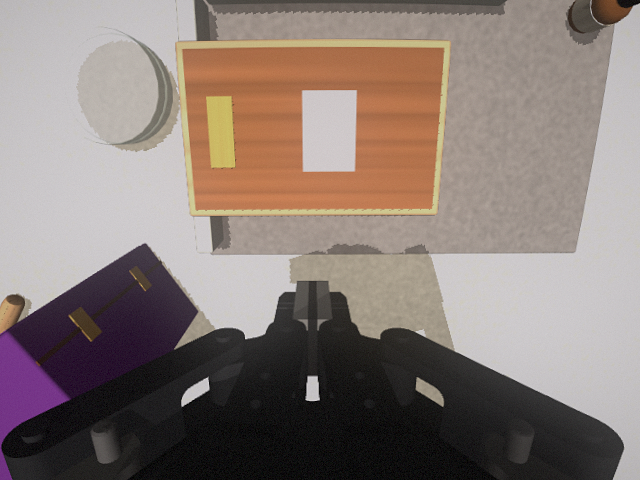

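View pics/s6.png

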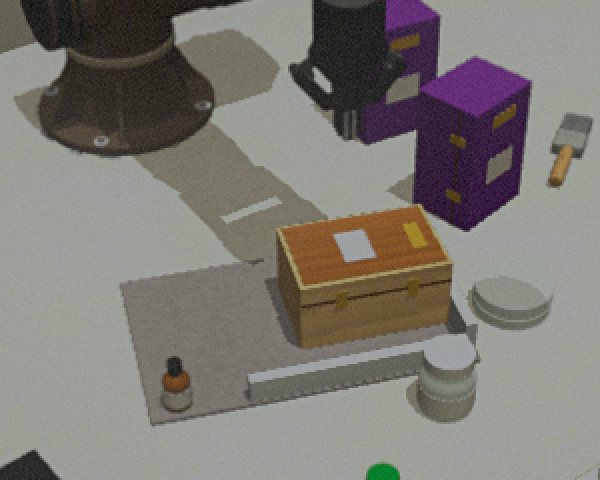

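The case is flush on the stop: yaw is within 0.1°, centre at tray (64.4,17.7). The gap to the fence is about 47 mm. I lower the tool beside the mid-length of the robot-side face.

```bash
python3 -m crank '{"linear":[[-9.4,3.3,-10],[-9.4,3.3,-45],[-9.4,3.3,-80],[-9.4,3.3,-115],[-9.4,3.3,-144],[-9.4,3.3,-144],[-9.4,3.3,-144]],"rot":[[0,0,0],[0,0,0.003],[0,0,0.003],[0,0,0.003],[0,0,0.003],[0,0,0.003],[0,0,0.003]]}'
python3 -m crank '{"linear":[[2.8,-1,0],[5.7,-2,0],[8.5,-3,0],[11.3,-4,0],[14.1,-5,0],[17,-6,0],[18.8,-6.7,0],[20.7,-7.3,0],[22.6,-8,0],[24.5,-8.7,0]],"rot":[[0,0,0],[0,0,0],[0,0,0],[0,0,0],[0,0,0],[0,0,0],[0,0,0],[0,0,0],[0,0,0],[0,0,0]]}'
python3 -c "
from h import *; from ct import *
s=r.sense(); print(totray(s['tcp_pos'][:2]),totray(s['force'][:2]+T0),s['tcp_rot'])"
```

```text
t: 16.77
tcp_pos: [457.2, 47.2, 43.4]
tcp_rot: [3.141, 0.002, -0.343]
force: [0.1, -0.2, 0.2]
gripper_width: -0.002
t: 18.02
tcp_pos: [481.8, 38.5, 43.4]
tcp_rot: [3.141, 0.002, -0.343]
force: [-2.2, 0.8, -0.9]
gripper_width: -0.004
[[64.620017   74.94704294]] [[0.00459729 2.35589286]] [ 3.14078682e+00  2.03126832e-03 -3.43098414e-01]
```

```bash
python3 -m crank '{"linear":[[2.4,-0.8,0],[4.7,-1.7,0],[7.1,-2.5,0],[9.4,-3.3,0],[11.8,-4.2,0],[14.1,-5,0],[16.5,-5.9,0],[18.9,-6.7,0],[21.2,-7.5,0]],"rot":[[0,0,0],[0,0,0],[0,0,0],[0,0,0],[0,0,0],[0,0,0],[0,0,0],[0,0,0],[0,0,0]]}'
python3 - <<'E'
from h import *; from ct import *
s=r.sense(); print(totray(s['tcp_pos'][:2]),totray(s['force'][:2]+T0),s['tcp_rot'])
im,d=r.snapshot('wrist'); save('w7',im)
P,u,v=cloud('wrist',d); q=totray(P[:,:2])
m=(P[:,2]>86)&(P[:,2]<102)&(q[:,0]>-60)&(q[:,0]<165)&(q[:,1]>-85)&(q[:,1]<110)
print(m.sum(),cv2.minAreaRect(q[m].astype(np.float32)),P[m,2].mean())
m=(P[:,2]>41)&(P[:,2]<50)&(q[:,0]>130)&(q[:,0]<185)&(q[:,1]>-110)&(q[:,1]<110)
print('stop',cv2.minAreaRect(q[m].astype(np.float32)) if m.sum() else 0)
m=(P[:,2]>32)&(P[:,2]<39)&(q[:,1]<-65)&(q[:,1]>-130)&(q[:,0]<130)&(q[:,0]>-130)
print('fence',cv2.minAreaRect(q[m].astype(np.float32)) if m.sum() else 0)
E
```

```text
t: 19.15
tcp_pos: [503.1, 30.9, 43.4]
tcp_rot: [3.141, 0.002, -0.343]
force: [-2.5, 0.7, -1.4]
gripper_width: -0.002
[[64.6426173  52.30792666]] [[-0.18959748  2.62577651]] [ 3.14077166e+00  2.07463767e-03 -3.43078489e-01]
210937 ((64.92530822753906, 6.1426544189453125), (114.44074249267578, 171.39414978027344), 89.90094757080078) 95.27766149642201
stop ((156.59286499023438, 78.89128112792969), (28.670143127441406, 14.505127906799316), 89.41255187988281)
fence 0
```

View pics/w7.png

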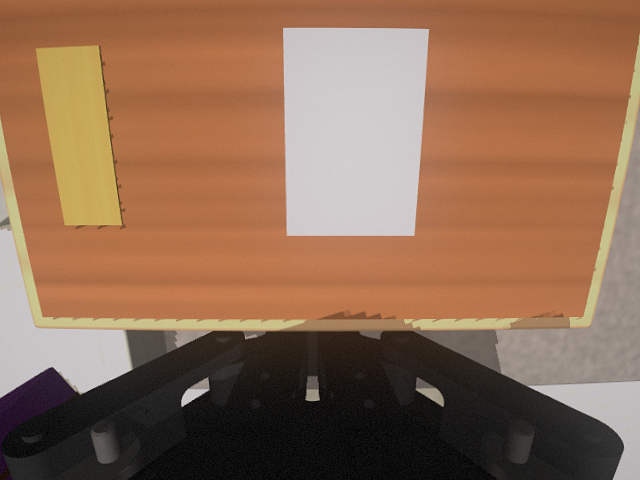

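The case is still square to the tray at x ≈ 65. About 15 mm is left to the fence.

```bash
python3 -m crank '{"linear":[[1.7,-0.6,0],[3.4,-1.2,0],[5.1,-1.8,0],[6.8,-2.4,0],[8.5,-3,0],[9.9,-3.5,0]],"rot":[[0,0,0],[0,0,0],[0,0,0],[0,0,0],[0,0,0],[0,0,0]]}'
python3 -m crank '{"linear":[[0.7,-0.23,0],[1.3,-0.47,0],[2,-0.7,0]],"rot":[[0,0,0],[0,0,0],[0,0,0]]}'
python3 -c "
from h import *; from ct import *
s=r.sense(); print(totray(s['tcp_pos'][:2]),totray(s['force'][:2]+T0),s['tcp_rot'])"
```

```text
t: 19.95
tcp_pos: [513.4, 27.3, 43.4]
tcp_rot: [3.141, 0.002, -0.343]
force: [-3.1, 0.4, 0.5]
gripper_width: 0.0
t: 20.32
tcp_pos: [515.4, 26.6, 43.4]
tcp_rot: [3.141, 0.002, -0.343]
force: [-5.1, 0.7, 1.1]
gripper_width: -0.001
[[64.67799214 39.27567256]] [[-1.03840058  5.05179144]] [ 3.14082971e+00  1.85549046e-03 -3.43151035e-01]
```

```bash
python3 -m crank '{"linear":[[0.4,-0.13,0],[0.75,-0.27,0]],"rot":[[0,0,0],[0,0,0]]}'
python3 -c "
from h import *; from ct import *
s=r.sense(); print(totray(s['tcp_pos'][:2]),totray(s['force'][:2]+T0))"
```

```text
t: 20.58
tcp_pos: [515.5, 26.4, 43.4]
tcp_rot: [3.14, 0.003, -0.343]
force: [-6.8, 1.4, 1.9]
gripper_width: 0.001
[[64.52899771 39.14698246]] [[-0.9323741   6.84786537]]
```

```bash
python3 -m crank '{"linear":[[0.95,-0.33,0],[0.95,-0.33,0]],"rot":[[0,0,0],[0,0,0]]}'
python3 -c "
from h import *; from ct import *
s=r.sense(); print(totray(s['tcp_pos'][:2]),totray(s['force'][:2]+T0))"
```

```text
t: 20.82
tcp_pos: [515.4, 26.4, 43.2]
tcp_rot: [3.14, 0.006, -0.342]
force: [-7.0, 3.0, 3.1]
gripper_width: -0.005
[[64.43713843 39.25517086]] [[0.51495385 7.61766543]]
```

```bash
python3 -m crank '{"linear":[[1.1,-0.39,0.1],[1.1,-0.39,0.1]],"rot":[[-0.001,-0.004,0],[-0.001,-0.004,0]]}'
python3 -c "
from h import *; from ct import *
s=r.sense(); print(totray(s['tcp_pos'][:2]),totray(s['force'][:2]+T0))"
```

```text
t: 21.08
tcp_pos: [515.4, 26.3, 43.2]
tcp_rot: [3.14, 0.004, -0.342]
force: [-7.2, 3.1, 1.9]
gripper_width: 0.001
[[64.41474723 39.15625969]] [[0.51362248 7.8656669 ]]
```

```bash
python3 -m crank '{"linear":[[1.5,-0.53,0.1],[1.5,-0.53,0.1]],"rot":[[-0.001,-0.004,0],[-0.001,-0.004,0]]}'
python3 -c "
from h import *; from ct import *
s=r.sense(); print(totray(s['tcp_pos'][:2]),totray(s['force'][:2]+T0))"
```

```text
t: 21.32
tcp_pos: [515.5, 26.2, 43.2]
tcp_rot: [3.14, 0.003, -0.342]
force: [-9.5, 4.7, 3.1]
gripper_width: -0.0
[[64.36601801 39.09213564]] [[ 1.27442822 10.5265273 ]]
```

```bash
python3 -m crank '{"linear":[[1.8,-0.64,0.1],[1.8,-0.64,0.1]],"rot":[[-0.001,-0.003,0],[-0.001,-0.003,0]]}'
python3 -c "
from h import *; from ct import *
s=r.sense(); print(totray(s['tcp_pos'][:2]),totray(s['force'][:2]+T0))"
```

```text
t: 21.58
tcp_pos: [515.4, 26.1, 43.1]
tcp_rot: [3.139, 0.003, -0.341]
force: [-11.1, 4.3, 4.9]
gripper_width: -0.006
[[64.24332995 39.09241425]] [[ 0.37499968 11.87483692]]
```

```bash
python3 -m crank '{"linear":[[1.95,-0.67,0.2],[1.95,-0.67,0.2],[1.95,-0.67,0.2],[1.95,-0.67,0.2],[1.95,-0.67,0.2],[1.95,-0.67,0.2]],"rot":[[0,-0.003,0],[0,-0.003,0],[0,-0.003,0],[0,-0.003,0],[0,-0.003,0],[0,-0.003,0]]}'
python3 -c "
from h import *; from ct import *
s=r.sense(); print(totray(s['tcp_pos'][:2]),totray(s['force'][:2]+T0))"
```

```text
t: 22.32
tcp_pos: [515.3, 26.1, 43.0]
tcp_rot: [3.139, 0.005, -0.341]
force: [-11.5, 5.1, 4.3]
gripper_width: -0.002
[[64.13965105 39.18716604]] [[ 0.96323447 12.59271807]]
```

```bash
python3 -m crank '{"linear":[[2.05,-0.72,0.2],[2.05,-0.72,0.2],[2.05,-0.72,0.2],[2.05,-0.72,0.2],[2.05,-0.72,0.2],[2.05,-0.72,0.2]],"rot":[[0,-0.005,0],[0,-0.005,0],[0,-0.005,0],[0,-0.005,0],[0,-0.005,0],[0,-0.005,0]]}'
python3 -c "
from h import *; from ct import *
s=r.sense(); print(totray(s['tcp_pos'][:2]),totray(s['force'][:2]+T0))"
```

```text
t: 23.08
tcp_pos: [515.4, 26.0, 42.9]
tcp_rot: [3.14, 0.004, -0.341]
force: [-11.9, 6.8, 4.0]
gripper_width: 0.004
[[64.06304024 39.11779263]] [[ 2.46523177 13.4816687 ]]
```

```bash
python3 -m crank '{"linear":[[-4,1.4,0],[-14,5,0],[-24,9,0],[-28,10,10],[-28,10,55],[-28,10,100],[-28,10,145],[-28,10,190],[-28,10,190]],"rot":[[0,0,0],[0,0,0],[0,0,0],[0,-0.004,0],[0,-0.004,0],[0,-0.004,0],[0,-0.004,0],[0,-0.004,0],[0,-0.004,0]]}'
cat > chk.py <<'E'
from h import *; from ct import *; import sys
n=sys.argv[1]
s=r.sense(); print(s['t'],totray(s['tcp_pos'][:2]),s['force'])
for c in['wrist','top','scene']:
    im,d=r.snapshot(c); save(c+n,im if c=='wrist' else im[130:280,240:440].repeat(4,0).repeat(4,1))
    P,u,v=cloud(c,d); q=totray(P[:,:2])
    for k,lo,hi,R in[('case',86,102,(-45,170,-105,85)),('stop',41,50,(135,185,-110,115)),('fence',31,40,(-110,130,-125,-65))]:
        m=(P[:,2]>lo)&(P[:,2]<hi)&(q[:,0]>R[0])&(q[:,0]<R[1])&(q[:,1]>R[2])&(q[:,1]<R[3])
        if m.sum()>50: print(c,k,m.sum(),np.round(np.hstack([np.ravel(x) for x in cv2.minAreaRect(q[m].astype(np.float32))]),2),np.percentile(q[m],[.5,99.5],axis=0).round(1).tolist())
E
python3 chk.py 8
```

```text
t: 24.2
tcp_pos: [488.3, 36.0, 236.6]
tcp_rot: [-3.14, -0.006, -0.34]
force: [0.4, 0.8, -1.2]
gripper_width: 0.0
24.2 [[64.45019587 67.98221193]] [ 0.42475304  0.76457813 -1.21833314]
wrist case 32945 [ 64.38 -28.94 170.64 109.05   0.  ] [[-19.3, -82.7], [148.0, 25.3]]
wrist stop 1300 [156.64  18.55  14.59 192.88   0.2 ] [[149.3, -36.0], [163.6, 114.3]]
wrist fence 1109 [  16.7  -100.18   19.65  214.93   83.01] [[-89.4, -119.3], [120.1, -83.4]]
top case 1232 [ 65.77 -30.33 110.54 171.68  89.14] [[-19.4, -84.1], [149.3, 24.9]]
top fence 156 [  20.62 -103.18   30.47  220.79   85.27] [[-89.2, -123.8], [124.2, -83.9]]
scene case 2848 [ 61.47 -28.55 171.18 119.04   0.34] [[-23.4, -86.7], [145.4, 25.3]]
scene stop 104 [151.4   13.78 201.74  24.84  87.94] [[135.7, -86.7], [161.0, 113.9]]
scene fence 661 [ 15.58 -85.03  36.   217.22  89.73] [[-92.5, -101.7], [112.2, -72.3]]
```

View pics/wrist8.png

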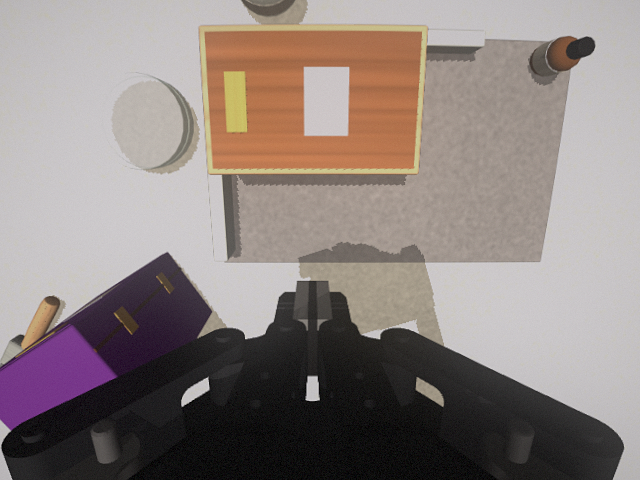

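View pics/top8.png

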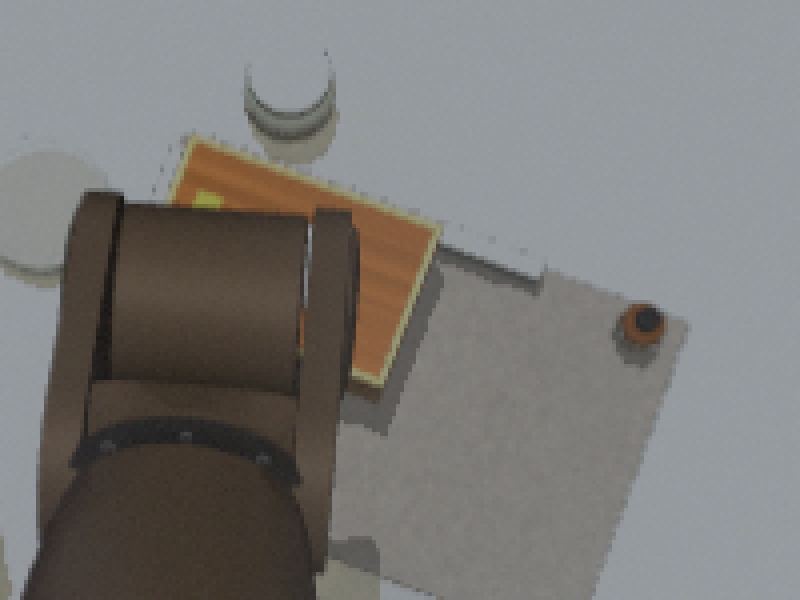

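The case looks flush in the corner: centre (64.4,-29) in the wrist view, yaw 0, same x as after the stop press. The sideways press may have pulled it a fraction of a millimetre off the stop, so I'll check by touching the end again gently.

```bash
python3 -m crank '{"linear":[[5,-15,0],[11,-32,0],[17,-49,0],[23,-66,0],[29,-83,0],[35,-100,0],[41,-117,0],[48,-135,0],[51.2,-146,0],[51.2,-146,0]],"rot":[[0,0,0.17],[0,0,0.34],[0,0,0.51],[0,0,0.68],[0,0,0.85],[0,0,1.02],[0,0,1.19],[0,0,1.36],[0,0,1.571],[0,0,1.571]]}'
python3 -c "
from h import *; from ct import *
s=r.sense(); print(s['tcp_pos'],totray(s['tcp_pos'][:2]),s['force'],s['tcp_rot'])"
```

```text
t: 25.6
tcp_pos: [537.7, -110.4, 231.2]
tcp_rot: [-3.14, 0.001, 1.229]
force: [0.0, 0.2, -0.2]
gripper_width: -0.001
[ 537.73484929 -110.42059038  231.20079814] [[-56.97854915 -27.57784918]] [ 0.00087775  0.17254258 -0.18158548] [-3.13997474e+00  1.23660068e-03  1.22936448e+00]
```

```bash
python3 -m crank '{"linear":[[0,0,-40],[0,0,-80],[0,0,-120],[0,0,-160],[0,0,-188],[0,0,-188],[1.7,4.7,-188],[3.7,10.4,-188],[5.7,16,-188],[5.7,16,-188]],"rot":[[0,0,0],[0,0,0],[0,0,0],[0,0,0],[0,0,0],[0,0,0],[0,0,0],[0,0,0],[0,0,0],[0,0,0]]}'
python3 -c "
from h import *; from ct import *
s=r.sense(); print(s['tcp_pos'],totray(s['tcp_pos'][:2]),totray(s['force'][:2]+T0),s['tcp_rot'])"
```

```text
t: 26.85
tcp_pos: [543.7, -93.9, 43.7]
tcp_rot: [-3.141, 0.001, 1.23]
force: [-0.4, -0.0, 0.1]
gripper_width: 0.001
[543.72158015 -93.89302392  43.68280234] [[-39.40048821 -27.69262411]] [[-0.12862086  0.35834942]] [-3.14076703e+00  1.15060498e-03  1.22989594e+00]
```

```bash
python3 -m crank '{"linear":[[0.4,1.1,0],[0.8,2.3,0],[1.2,3.4,0],[1.45,4,0]],"rot":[[0,0,0],[0,0,0],[0,0,0],[0,0,0]]}'
python3 -c "
from h import *; from ct import *
s=r.sense(); print(totray(s['tcp_pos'][:2]),totray(s['force'][:2]+T0))"
python3 -m crank '{"linear":[[0.17,0.47,0]],"rot":[[0,0,0]]}'
python3 -c "
from h import *; from ct import *
s=r.sense(); print(totray(s['tcp_pos'][:2]),totray(s['force'][:2]+T0))"
```

```text
t: 27.35
tcp_pos: [545.2, -89.9, 43.7]
tcp_rot: [-3.141, 0.001, 1.23]
force: [0.2, 0.7, -0.6]
gripper_width: 0.002
[[-35.11937633 -27.72035955]] [[0.6981078  0.03811125]]
t: 27.48
tcp_pos: [545.3, -89.4, 43.6]
tcp_rot: [-3.141, 0.001, 1.23]
force: [-0.6, -0.2, 0.6]
gripper_width: -0.0
[[-34.63838562 -27.69825738]] [[-0.36926681  0.46291922]]
```

```bash
for k in 1 2; do python3 -m crank '{"linear":[[0.13,0.38,0]],"rot":[[0,0,0]]}' >/dev/null
python3 -c "
from h import *; from ct import *
s=r.sense(); print(totray(s['tcp_pos'][:2]),totray(s['force'][:2]+T0))"; done
```

```text
[[-34.25721092 -27.71033976]] [[-2.41363728  0.46577491]]
[[-34.06281115 -27.67870383]] [[-2.57137901  0.23275696]]
```

```bash
for k in 1 ; do python3 -m crank '{"linear":[[0.17,0.47,0],[0.17,0.47,0]],"rot":[[0,0,0],[0,0,0]]}' >/dev/null
python3 -c "
from h import *; from ct import *
s=r.sense(); print(totray(s['tcp_pos'][:2]),totray(s['force'][:2]+T0))"; done; python3 -m crank '{"linear":[[0.23,0.66,0],[0.23,0.66,0]],"rot":[[0,0,0],[0,0,0]]}' >/dev/null
python3 -c "
from h import *; from ct import *
s=r.sense(); print(totray(s['tcp_pos'][:2]),totray(s['force'][:2]+T0))"
```

```text
[[-33.97892807 -27.74429772]] [[-5.52113524 -0.68788662]]
[[-33.97834909 -27.66978875]] [[-8.50600088  0.10779536]]
```

```bash
python3 -m crank '{"linear":[[0.28,0.8,0],[0.28,0.8,0],[0.28,0.8,0],[0.28,0.8,0],[0.28,0.8,0]],"rot":[[0,0,0],[0,0,0],[0,0,0],[0,0,0],[0,0,0]]}' >/dev/null
python3 -c "
from h import *; from ct import *
s=r.sense(); print(totray(s['tcp_pos'][:2]),totray(s['force'][:2]+T0))"
python3 -m crank '{"linear":[[0.3,0.86,0],[0.3,0.86,0],[0.3,0.86,0],[0.3,0.86,0],[0.3,0.86,0]],"rot":[[0,0,0],[0,0,0],[0,0,0],[0,0,0],[0,0,0]]}' >/dev/null
python3 -c "
from h import *; from ct import *
s=r.sense(); print(totray(s['tcp_pos'][:2]),totray(s['force'][:2]+T0))"

```

```text
[[-34.00760722 -27.68085074]] [[-9.5775714  -0.31794177]]
[[-34.04191911 -27.67223081]] [[-1.05128400e+01 -4.87102482e-03]]
```

```bash
python3 -m crank '{"linear":[[-2,-6,0],[-6,-17,0],[-10,-28,5],[-10,-28,50],[-10,-28,100],[-10,-28,150],[-25,-50,180],[-45,-85,190],[-45,-85,190]],"rot":[[0,0,0],[0,0,0],[0,0,0],[0,0,0],[0,0,0],[0,0,0],[0,0,0],[0,0,0],[0,0,0]]}'
python3 chk.py 9
```

```text
t: 30.6
tcp_pos: [499.6, -175.8, 235.0]
tcp_rot: [3.141, 0.004, 1.227]
force: [0.3, 0.4, 1.1]
gripper_width: 0.002
30.6 [[-131.3935866   -13.49375724]] [0.289198   0.36973213 1.13818326]
wrist case 12163 [  8.19 -29.91 110.7   55.06  89.97] [[-18.9, -83.9], [34.9, 24.3]]
wrist fence 1321 [-50.56 -91.54  75.07  33.06  14.8 ] [[-87.7, -98.9], [-11.8, -70.2]]
top case 2909 [ 65.64 -29.06 170.35 111.12   0.18] [[-18.7, -83.7], [149.6, 25.9]]
top stop 263 [155.97  17.01  17.73 194.99   0.38] [[149.9, -78.2], [164.8, 114.2]]
top fence 138 [  27.63 -101.08   26.89  199.51   85.28] [[-71.9, -120.9], [126.4, -83.9]]
scene case 2866 [ 61.61 -28.97 171.14 119.48   0.28] [[-23.0, -87.1], [145.7, 25.1]]
scene stop 101 [153.42  13.16 202.1   25.07  87.52] [[136.9, -87.3], [161.7, 113.8]]
scene fence 665 [ 17.6  -87.97  30.11 221.61  89.39] [[-91.8, -101.8], [120.9, -78.0]]
```

View pics/top9.png

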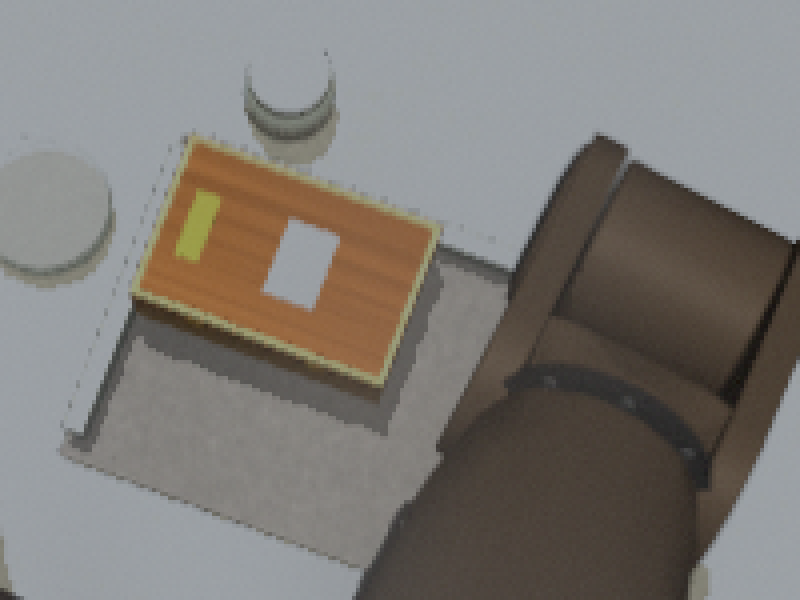

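View pics/wrist9.png

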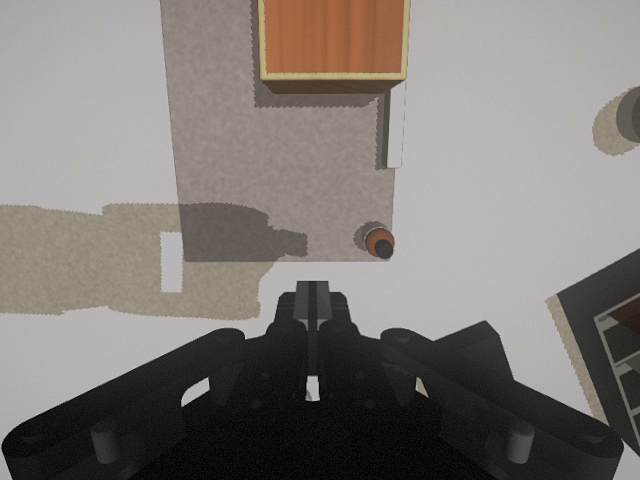

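View pics/scene9.png

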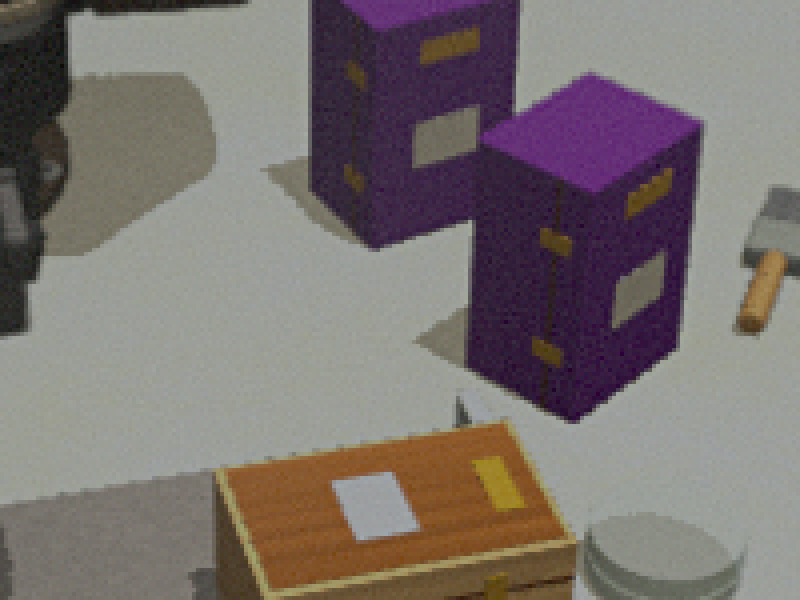

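```bash
python3 -c "
from plant import r
print(r.sense()['force']); print(r.close_job())"
```

```text
[-0.01839946  0.94462775  0.96184575]
the job is handed in; nothing more can be done
None
```

The job is handed in at about 31 s of the 72 s allowed. The case lies lid up on the tray, flush in the corner against the end stop and the side fence, and the gripper is well clear of it.

- **Tipping:** I pushed the wooden case about 150 mm up on its lid until it fell by itself. It came to rest flat, with its top at about 94 mm.
- **End stop:** I slid it home, which took about 3–4 N, then pressed and held it there for over half a second. The readings were 12.7–14 N.
- **Side fence:** I slid it over at about 2.7 N, then pressed at mid-length for over half a second. The readings were 12.6–13.5 N.
- **Touch-up:** I then touched the end again in case the fence press had pulled it off the stop. Contact came within about 0.3 mm of the earlier home position. I pressed it back at 8.5–10.5 N in total, so a little lighter than the first press.

**Last checks:**
- **Fit:** The top camera puts the case end at 149.6 mm against the stop face at 149.9 mm. Its side is at -83.7 mm against the fence face at -83.9 mm. Its turn is about 0.2°, at the camera's resolution.
- **Disagreement:** The scene camera reads the case about 4 mm short in x, but its reading of the stop is off the same way, so I put that down to calibration.
- **Forces:** No reading passed 14 N, but I only saw readings at the end of each move, so brief peaks between them are not ruled out.
- **Other things:** The bottle, jar, dishes and both purple look-alikes looked undisturbed in the pictures. I did not check the beaker, slide box or brush one by one.

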